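Fit the green divider into the bath

ROBOT

A 6-joint arm with a two-finger parallel gripper is mounted at the origin on the work surface. World frame = base frame: x ahead of the robot, y to its left, z up, the work surface at z = 0. Lengths are in m, angles in rad, forces in N, time in s.
With the tool pointing down it reaches from about 0.25 to 0.725 m from the base axis. Payload 4 kg.
Tool frame: the origin (TCP) lies between the finger pads; the fingertips stand 8 mm ahead of it and the grasp point (between the pads) lies 11 mm behind it (bot.tip_reach is the distance from the TCP to the fingertips, in m); z points along the fingers, y is the line along which they close (so a half turn about z gives the same grasp; the last joint's range is limited). The gripper opens to 85 mm and grips with 20 to 120 N. Pads are 22 mm wide; open, the fingers measure 114 mm over their backs; the gripper's body (76 mm by 85 mm) begins 54 mm behind the grasp point. The pads swing forward as they close: fully open they stand 13 mm farther back than shut.
Start: joints at [1.179, 0.241, 0.005, 1.335, 0, 1.571], TCP at [0.191, 0.462, 0.239] pointing down, gripper open.
Joint ranges: [-2.72, 2.72], [-1.05, 1.87], [-1.09, 1.28], [-1.99, 2.15], [-1.42, 1.44], [-3.14, 3.14]. Speed limits (rad/s): [2.79, 2.79, 3.14, 3.14, 3.14, 3.14].

INTERFACE

Orientations are given as a unit quaternion [x, y, z, w].
In Python, from workcell import bot gives the robot as it stands.
- The arm moves only by the tool move_arm, never from a script. Its argument "deltas" is a list of rows, each a list of 7 numbers: the opening, from 0 (shut) to 1 (fully open), then the shift along the tool's x, y, z in mm, then the turn, a rotation vector about the tool's x, y, z in degrees. In form: [[gripper, tx, ty, tz, ax, ay, az], ...]. A call has 1 to 10 rows; each row shifts and turns the commanded pose from where the row before left it, along the tool's axes as they then stand; what a row does not reach is not made up. A row lasts 1/12 s, in which the tool goes at most 41.7 mm and 7.16 degrees, less where a joint would pass 70% of its speed; a pose out of reach is approached as far as the arm can. A call is refused whole if a number of a shift passes 41.7 or a number of a turn 7.16, either way. A call with a gripper value outside its range is refused whole. The fingers move at their own pace and stop on an object; the grip force is fixed at half the most. Time passes only in rows, so rows that do not move let the fingers close. It gives the time, the measured TCP pose, the force, the opening and the grip force at its end, in the units of the state.
- bot.get_obs(): the state, without advancing time (a new reading comes with each control period).
- bot.camera(name): name is "side" or "top"; returns the picture (384x512x3 uint8, blue, green, red); there is no depth.
- bot.calibration(name): a dict with "K" (3x3 intrinsics, pixels), "dist_coeffs" ([k1, k2, p1, p2, k3] as OpenCV has them; the pictures are not rectified), "position" and "orientation" of the camera in the world. Camera axes: x right, y down, z forward; pixel columns grow to the right and rows downward; lengths in m; the calibration is good to about 2 mm. A picture is of the moment at which its call begins. calibration takes no time and is no camera call.
- bot.job_done(): hands the job in; it is judged then, once.
Trained networks look in the newest picture that a camera, given by its name, has taken for a name from the list of things; names that differ only in an ending like _2 or _b are one class to them, and where a whole thing is asked for, a point or a joint stands for the part that bears it (a point fixed in the world has none). Each returns a list of dicts, best first, with "conf" (0 to 1); they miss things now and then, are a little off and sometimes report something else, mostly with a low value. They report only what shows in the picture. A call takes as long as a camera call. They do not tell look-alikes from the thing itself.
- bot.outline_of(query, camera): "pixels" (384x512 bool, what is visible of it) and "rect" ([left, top, width, height] in pixels, round what is visible of it).
The state is a dict: "clock": time; "joint_pos": joint angles; "joint_vel": joint speeds; "tau": joint torques, N m; "eef_pos": TCP position; "tool_rot": TCP orientation; "ft_force": force on the tool from outside, world axes, zero at the start; "ft_torque": the same for the moment, N m; "grip_width": finger opening in m; "grasp_force": force on a finger pad.
Only numpy, scipy, OpenCV 4.12 (cv2) and the standard library are available. Lean on these libraries where they do the work, as an engineer would, in place of code of your own. Each camera call takes 0.05 s, during which the arm holds its last target. There are 200 camera calls.

TASK

Take the green divider plate out of the grey drying rack and slide it down in the grooves of the two black guides of the small drained steel bath, lowering it rather than dropping it, until it stands fully home on the tank floor; then let go. Leave the orange plate standing in the rack and the amber bottle standing in the bath as they are.

Things in the scene. Friction and masses are not known exactly. Their poses are not given: they have to be found in the camera images.
- divider: Green plastic plate, upright: blade 140 mm wide (x), 6 thick (y), 100 high (z); on top in the middle a green grip block 50 (x) by 16 (y), 100 to 150 mm above the bottom edge. Origin: middle of bottom edge. 80 to 170 g. Starts in one of two slots of a fixed grey rack: slots 110 mm apart along y, 8 wide, walls 34 high, open at top and ends, so it lifts straight out. Fits the bath either way round.
- guides (a point): Tank floor midway between the bath's two black guides; seated plate's origin lies here. x: guide to guide (plate's width), y: bath's length. Bath fixed, 200 x 256 mm, its floor 30, rim 110 above bench. Grooves 10 wide (y), 16 deep, bottoms at x = +-74, up to 80 above floor; then flared mouths widen to 38 in y and x = +-86, tops 102 above floor.
- spare: Orange plate of the same shape and size as the green one, standing in the rack's other slot; to be left there. Origin: middle of its bottom edge, z up.
- amber: Small closed amber bottle with white cap, 50 mm across, 95 mm high, standing loose on the tank floor 70 to 85 mm from the guides' middle plane, on the +y side of guides; its top is 125 mm above the bench. Origin: centre of its underside, z up.
There are look-alikes about, which are no part of the job. Of the things like the divider, leave any that is blue; of the rest the smaller one is meant.

How it is judged:
By the outcome, as a careful person would: the job done as asked, in the order asked, and still so for the second after the job is handed in, with the robot touching nothing.
It also fails if it takes over 40 s, if anything falls off the work surface, if the arm or the gripper's body presses on something with over 40 N, if the wrist force passes 120 N, or if a joint passes its speed limit or range.

## Working session

There is one attempt and no reset: what is moved stays moved. The work goes in short steps, Python scripts to look and compute and a tool call to move; the robot and the scene stay as the last step left them, time stands still between calls to the robot, and variables do not carry over. Pictures are saved under pics/ and viewed, at most 10 in all, crops included, and the job is handed in when it is done.

Besides the shell and the picture viewer there is one more tool, called after ">>>" as name([rows], argument=value, ...), one row to a line, values as JSON. move_arm: Moves the arm, as the interface text tells. Its arguments: {"type":"object","properties":{"deltas":{"type":"array","items":{"type":"array","items":{"type":"number"}}}},"required":["deltas"]}

```bash
mkdir -p pics; python3 - <<'E'
from workcell import bot
import cv2,numpy as np
for c in("top","side"):
    im=bot.camera(c); cv2.imwrite(f"pics/{c}0.png",im)
    k=bot.calibration(c); print(c,k)
    for q in("divider","guides","spare","amber"):
        try:
            for d in bot.outline_of(q,c): print(q,round(d["conf"],2),d["rect"],d["pixels"].sum())
        except Exception as e: print(q,e)
o=bot.get_obs();print(o)
E
```

```text
top {'K': array([[441.2739987 ,   0.        , 267.03039881],
       [  0.        , 441.2739987 , 186.39933681],
       [  0.        ,   0.        ,   1.        ]]), 'dist_coeffs': array([-0.10206245,  0.        ,  0.        ,  0.        ,  0.        ]), 'position': array([ 0.46497284, -0.06093905,  1.15202263]), 'orientation': array([ 0.70999765, -0.70304236,  0.03785584, -0.01420218])}
divider 0.77 [373.1, 203.6, 57.1, 62.7] 1693
divider 0.69 [321.6, 150.7, 17.2, 58.2] 486
divider 0.69 [396.5, 97.6, 37.1, 84.3] 2283
guides 0.65 [89.1, 148.5, 118.2, 97.6] 9120
spare 0.87 [278.1, 140.3, 17.6, 62.5] 341
amber 0.56 [107.7, 197.6, 25.3, 19.2] 430
side {'K': array([[461.82149031,   0.        , 254.38924248],
       [  0.        , 461.82149031, 191.9993411 ],
       [  0.        ,   0.        ,   1.        ]]), 'dist_coeffs': array([-0.09781796,  0.        ,  0.        ,  0.        ,  0.        ]), 'position': array([ 0.18180573, -1.08242557,  0.96181378]), 'orientation': array([ 0.89561295, -0.13753014,  0.07190962, -0.41688357])}
divider 0.9 [315.8, 231.1, 73.9, 71.8] 3216
divider 0.65 [
[... 306 characters left out ...]
joint_pos': array([1.17902428e+00, 2.40597859e-01, 4.98706706e-03, 1.33518786e+00,
       1.64020144e-05, 1.57079270e+00]), 'joint_vel': array([ 6.25154723e-05, -1.15642682e-03,  2.75046513e-03,  4.20234448e-04,
       -1.05743932e-03,  8.57382994e-04]), 'tau': array([-2.41254256e-04, -3.71857595e+01,  2.52461958e+01,  2.70693236e-03,
       -2.36337303e-05,  1.67491567e-07]), 'eef_pos': array([0.1909082 , 0.46211705, 0.23930259]), 'tool_rot': array([ 1.94633913e-01,  9.80875955e-01,  4.56621305e-07, -8.27029898e-06]), 'ft_force': array([-0.0509762 , -0.43582184,  0.15518305]), 'ft_torque': array([ 0.01986294,  0.05120885, -0.02039701]), 'grasp_force': 0.0, 'grip_width': 0.08569404305205457}
```

View pics/top0.png

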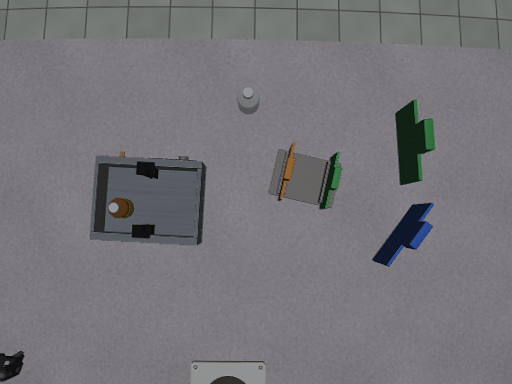

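View pics/side0.png

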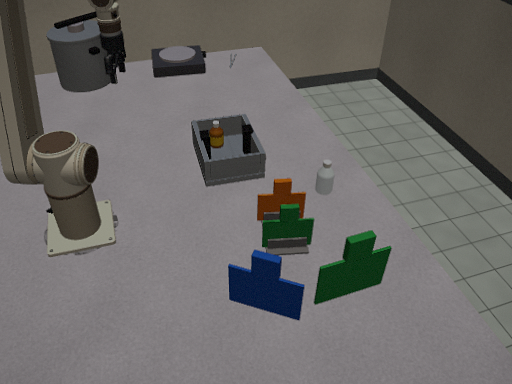

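The top view shows the bath at about (148,200), with guides at (147,169) and (143,231) and amber at (121,208). In the rack, orange is at (287,172) and green at (331,180).

Three things could be the divider: the green plate in the rack (331,180), the larger green plate (412,142) and the blue plate (405,235). The rack one fits, because it is not blue, it is the smaller of the two greens, and it stands in the rack. I'll confirm that in a crop.

```bash
python3 - <<'E'
import cv2,numpy as np
t=cv2.imread("pics/top0.png");s=cv2.imread("pics/side0.png")
f=lambda im,x,y,w,h,k:cv2.resize(im[y:y+h,x:x+w],None,fx=k,fy=k,interpolation=cv2.INTER_CUBIC)
b=lambda a:np.clip(a*1.6,0,255).astype(np.uint8)
cv2.imwrite("pics/rack.png",np.hstack([b(f(t,265,135,80,85,5)),f(s,245,170,80,85,5)]))
cv2.imwrite("pics/bath.png",np.hstack([b(f(t,84,148,128,105,3.8))[:399],b(f(s,185,105,85,105,3.8))[:399]]))
E
```

```text
(no output)
```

View pics/rack.png

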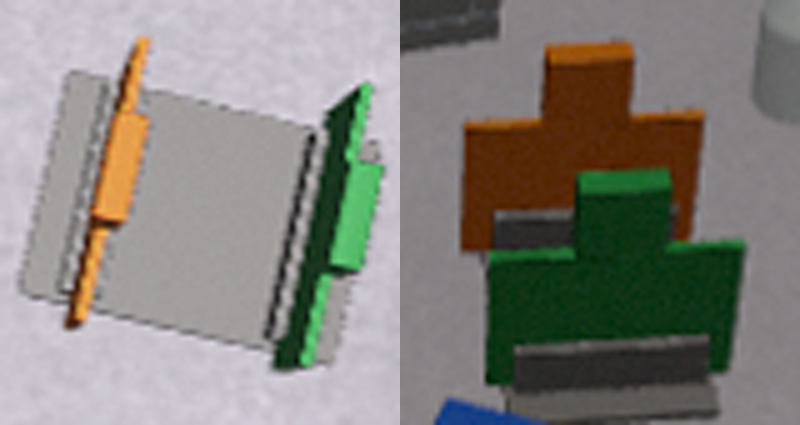

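View pics/bath.png

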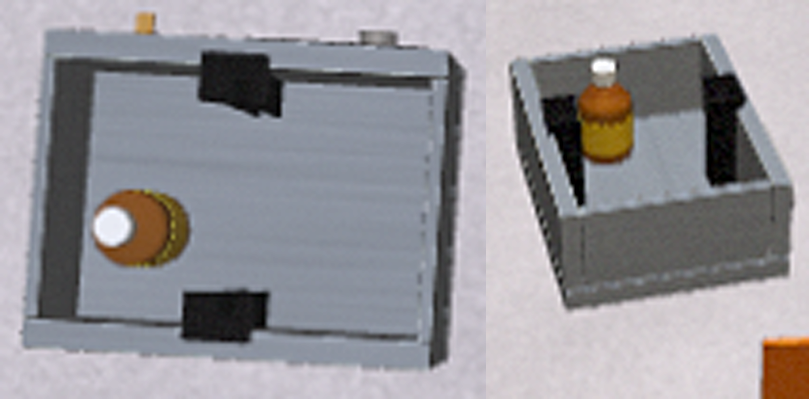

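The crops confirm the target: the green plate in the rack has its grip at top-view pixels (331..342, 167..189) and side-view pixels (361..379, 204..208), and it is smaller than the loose green plate. Next I'll enhance the black guides to locate the grooves.

```bash
python3 - <<'E'
import cv2,numpy as np
t=cv2.imread("pics/top0.png");s=cv2.imread("pics/side0.png")
def f(im,x,y,w,h,k):
    a=im[y:y+h,x:x+w].astype(float);a=np.clip(255*(a/110)**.45,0,255).astype(np.uint8)
    return cv2.resize(a,None,fx=k,fy=k,interpolation=cv2.INTER_CUBIC)
A=np.hstack([f(t,130,155,32,24,12),f(t,128,220,32,24,12)])
B=np.hstack([f(s,196,122,32,24,12),f(s,236,122,32,24,12)])
cv2.imwrite("pics/guides.png",np.vstack([A,B]))
E
```

```text
(no output)
```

View pics/guides.png

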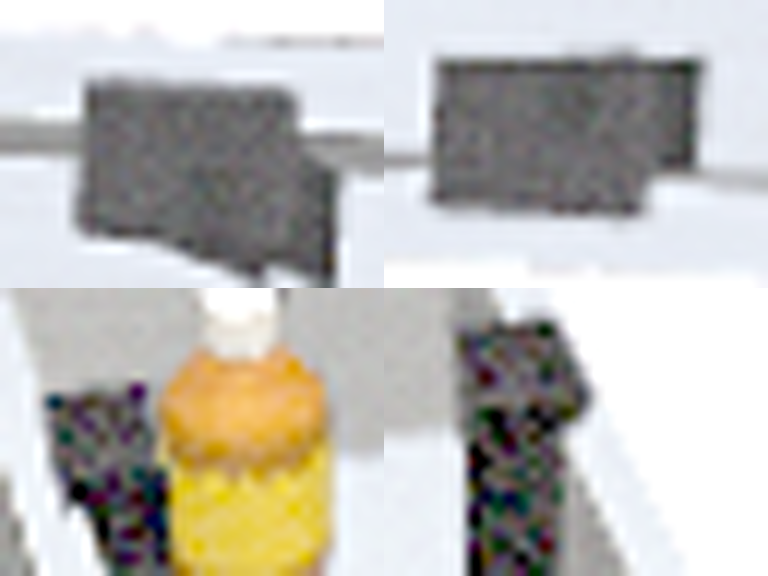

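The enhanced crop shows the guide tops in the top view spanning (137,162)–(155,163) and (132,237)–(150,238). In the side view they run from (200,131) and from (242,125.5) to (253,130.5). Next I'll fit the poses.

```bash
cat > h.py <<'E'
import cv2,numpy as np
from scipy.spatial.transform import Rotation as R
from scipy.optimize import least_squares
from workcell import bot
C={}
for c in("top","side"):
    k=bot.calibration(c);r=R.from_quat(k["orientation"]).as_matrix().T
    C[c]=(cv2.Rodrigues(r)[0],-r@k["position"],k["K"],k["dist_coeffs"])
def proj(c,P): return cv2.projectPoints(np.asarray(P,float).reshape(-1,1,3),*C[c])[0][:,0]
def rot(p,yaw): 
    c,s=np.cos(yaw),np.sin(yaw);return np.array([c*p[0]-s*p[1],s*p[0]+c*p[1],p[2]])
def fit(obs,model,x0):
    # obs: (cam,(u,v),key)
    f=lambda x:np.concatenate([proj(c,model(x,k))[0]-uv for c,uv,k in obs])
    s=least_squares(f,x0,loss="soft_l1",x_scale=np.maximum(abs(np.array(x0)),.02));r=f(s.x).reshape(-1,2)
    return s.x,r
E
cat > fit.py <<'E'
from h import *
T=lambda x,y:np.array([x/5+265-.4,y/5+135-.4]); S=lambda x,y:np.array([(x-400)/5+245-.4,y/5+170-.4])
def plate(x,k): return rot(np.array(k),x[3])+x[:3]
a,h,g,b=.07,.003,.025,.008
# local -y faces the side camera
obs=[("side",S(580,190),(-g,-b,.15)),("side",S(671,187),(g,-b,.15)),("side",S(582,173),(-g,b,.15)),("side",S(668,170),(g,b,.15)),
("side",S(486,262),(-a,-h,.1)),("side",S(743,250),(a,-h,.1)),("side",S(485,384),(-a,-h,0)),("side",S(728,372),(a,-h,0)),
("top",T(360,163),(g,b,.15)),("top",T(384,165),(g,-b,.15)),("top",T(352,272),(-g,-b,.15)),("top",T(328,268),(-g,b,.15)),
("top",T(372,83),(a,-h,.1)),("top",T(320,366),(-a,-h,.1)),("top",T(300,368),(-a,h,.1))]
x,r=fit(obs,plate,[.48,-.2,.01,-.2]);print("divider",x.round(4));print(r.round(1).tolist())
print("pred",[proj(c,plate(x,k))[0].round(1).tolist() for c,_,k in obs[8:12]])
q=3.8
T=lambda x,y:np.array([x/q+84-.4,y/q+148-.4]); S=lambda x,y:np.array([(x-486)/q+185-.4,y/q+105-.4])
G=lambda x,y:np.array([x,y])-.45
def bath(x,k):
    if len(k)==3: return rot(np.array(k),x[2])+[x[0],x[1],0]
    return rot(np.array([k[0]*x[4+(k[0]*k[2]<0)*0],x[3]+k[1]*x[5],.132]),x[2])+[x[0],x[1],0]
A,B=.1,.128
obs=[("top",T(48,30),(A,B,.11)),("top",T(450,52),(A,-B,.11)),("top",T(432,365),(-A,-B,.11)),("top",T(22,347),(-A,B,.11)),
("side",S(512,62),(-A,B,.11)),("side",S(712,36),(A,B,.11)),("side",S(793,187),(A,-B,.11)),("side",S(565,215),(-A,-B,.11)),
("top",G(137.1,161.7),(1,1)),("top",G(154.75,162.5),(1,-1)),("top",G(131.8,237.1),(-1,1)),("top",G(149.6,237.75),(-1,-1)),
("side",G(200,130.9),(-1,1)),("side",G(249.8,124.8),(1,1)),("side",G(253.2,130.5),(1,-1))]
x,r=fit(obs,bath,[.43,.25,0.05,0.,.088,.021]);print("bath",x.round(4));print(r.round(1).tolist())
print("guide origin",(rot(np.array([0,x[3],.03]),x[2])+[x[0],x[1],0]).round(4))
E
python3 fit.py
```

```text
divider [ 0.5591 -0.2509  0.0069 -0.2156]
[[0.2, 0.5], [0.9, 0.1], [-1.1, -0.1], [0.4, -0.5], [1.1, -0.4], [1.1, -0.9], [0.4, 0.9], [0.6, 0.3], [-1.9, -0.4], [0.1, 0.8], [1.9, 0.6], [-0.1, -0.1], [0.1, 1.0], [-1.7, 1.1], [-0.1, 0.2]]
pred [[334.7, 166.8], [341.5, 168.4], [336.9, 189.6], [330.1, 188.1]]Traceback (most recent call last):
  File "fit.py", line 23, in <module>
    x,r=fit(obs,bath,[.43,.25,0.05,0.,.088,.021]);print("bath",x.round(4));print(r.round(1).tolist())
        ~~~^^^^^^^^^^^^^^^^^^^^^^^^^^^^^^^^^^^^^^
  File "h.py", line 15, in fit
    s=least_squares(f,x0,loss="soft_l1",x_scale=np.maximum(abs(np.array(x0)),.02));r=f(s.x).reshape(-1,2)
    return func(*args, **kwargs)
    vector_fun = VectorFunction(
        fun_wrapped,
    ...<6 lines>...
        workers=workers
    )
    self._update_fun()
    ~~~~~~~~~~~~~~~~^^
    self.f = self.fun_wrapped(xp_copy(self.x))
             ~~~~~~~~~~~~~~~~^^^^^^^^^^^^^^^^^
    return np.atleast_1d(self.fun(x))
                         ~~~~~~~~^^^
    return self.f(x, *self.args, **self.kwargs)
           ~~~~~~^^^^^^^^^^^^^^^^^^^^^^^^^^^^^^
  File "h.py", line 14, in <lambda>
    f=lambda x:np.concatenate([proj(c,model(x,k))[0]-uv for c,uv,k in obs])
                                      ~~~~~^^^^^
  File "fit.py", line 17, in bath
    return rot(np.array([k[0]*x[4+(k[0]*k[2]<0)*0],x[3]+k[1]*x[5],.132]),x[2])+[x[0],x[1],0]
                                        ~^^^
IndexError: tuple index out of range
```

```bash
sed -i 's/x\[4+(k\[0\]\*k\[2\]<0)\*0\]/x[4]/' fit.py; python3 fit.py; python3 - <<'E'
from h import *
o=bot.get_obs();print(R.from_quat(o["tool_rot"]).as_matrix().round(3).tolist())
E
```

```text
divider [ 0.5591 -0.2509  0.0069 -0.2156]
[[0.2, 0.5], [0.9, 0.1], [-1.1, -0.1], [0.4, -0.5], [1.1, -0.4], [1.1, -0.9], [0.4, 0.9], [0.6, 0.3], [-1.9, -0.4], [0.1, 0.8], [1.9, 0.6], [-0.1, -0.1], [0.1, 1.0], [-1.7, 1.1], [-0.1, 0.2]]
pred [[334.7, 166.8], [341.5, 168.4], [336.9, 189.6], [330.1, 188.1]]
bath [ 0.5069  0.1905 -0.0407  0.0017  0.0869  0.0206]
[[-0.4, -0.2], [0.4, -0.6], [0.1, 1.7], [0.2, 0.4], [-0.2, -0.7], [1.9, -1.0], [0.9, -1.3], [-0.7, 0.5], [0.1, 0.5], [-0.1, 0.6], [0.2, -0.0], [0.1, 0.3], [0.3, -0.4], [0.8, -1.1], [0.6, -0.6]]
guide origin [0.507  0.1921 0.03  ]
[[-0.924, 0.382, -0.0], [0.382, 0.924, 0.0], [0.0, -0.0, -1.0]]
```

>>> move_arm([
  [1, -30.6, -25.9, 0, 0, 0, 0],
  [1, -30.6, -25.9, 0, 0, 0, 0],
  [1, -30.6, -25.9, 0, 0, 0, 0],
  [1, -30.6, -25.9, 0, 0, 0, 0],
  [1, -30.6, -25.9, 0, 0, 0, 0],
  [1, -30.6, -25.9, 0, 0, 0, 0],
  [1, -30.6, -25.9, 0, 0, 0, 0],
  [1, -30.6, -25.9, 0, 0, 0, 0],
  [1, -30.6, -25.9, 0, 0, 0, 0],
  [1, -30.6, -25.9, 0, 0, 0, 0],
])

```text
clock: 1.33
eef_pos: [0.3753, 0.1041, 0.2397]
tool_rot: [0.195, 0.981, 0.0, 0.001]
ft_force: [0.9, 0.4, 0.2]
grip_width: 0.0851
grasp_force: 0.0
```

>>> move_arm([
  [1, -30.6, -25.9, 0, 0, 0, 0],
  [1, -30.6, -25.9, 0, 0, 0, 0],
  [1, -30.6, -25.9, 0, 0, 0, 0],
  [1, -30.6, -25.9, 0, 0, 0, 0],
  [1, -30.6, -25.9, 0, 0, 0, 0],
  [1, -30.6, -25.9, 0, 0, 0, 0],
  [1, -30.6, -25.9, 0, 0, 0, 0],
  [1, -30.6, -25.9, 0, 0, 0, 0],
  [1, -30.6, -25.9, 0, 0, 0, 0],
  [1, -30.6, -25.9, 0, 0, 0, 0],
])

```text
clock: 2.17
eef_pos: [0.5593, -0.2523, 0.2393]
tool_rot: [0.195, 0.981, 0.0, 0.0]
ft_force: [0.8, 0.4, 0.1]
grip_width: 0.0856
grasp_force: 0.0
```

>>> move_arm([
  [1, 0, 0, 0, 0, 0, -5],
  [1, 0, 0, 0, 0, 0, -5],
  [1, 0, 0, 0, 0, 0, 0],
  [1, 0, 0, 0, 0, 0, 0],
])

```text
clock: 2.5
eef_pos: [0.5587, -0.2504, 0.239]
tool_rot: [0.11, 0.994, 0.0, -0.0]
ft_force: [0.4, -0.0, -0.6]
grip_width: 0.0855
grasp_force: 0.0
```

```bash
cat > st.py <<'E'
from h import *
import sys
def state(tx,ty,tz,yawdeg):
    o=bot.get_obs();M=R.from_quat(o["tool_rot"]).as_matrix();p=o["eef_pos"]
    y=np.degrees(np.arctan2(M[1,1],M[0,1]))
    print("t",round(o["clock"],2),"p",p.round(4),"q",o["joint_pos"].round(2),"yaw",round(y,2),"tilt",M[:2,2].round(4),"F",o["ft_force"].round(1),"w",round(o["grip_width"],4),"g",round(o["grasp_force"],1))
    print("tool delta mm",(1000*M.T@(np.array([tx,ty,tz])-p)).round(1),"az",round(-(yawdeg-y),2))
if __name__=="__main__": state(*map(float,sys.argv[1:5]))
E
python3 st.py .5591 -.2509 .126 77.65
python3 - <<'E'
from h import *
a=[cv2.resize(bot.camera(c)[y:y+110,x:x+100],None,fx=4,fy=4,interpolation=cv2.INTER_CUBIC) for c,x,y in(("top",275,120),("side",235,140))]
cv2.imwrite("pics/over.png",np.clip(np.hstack(a)*1.4,0,255))
E
```

```text
t 2.5 p [ 0.5587 -0.2504  0.239 ] q [-0.42  0.47  0.34  1.44  0.   -0.2 ] yaw 77.41 tilt [-0.0005  0.0002] F [ 0.4 -0.  -0.6] w 0.0855 g 0.0
tool delta mm [ -0.6  -0.4 113. ] az -0.24[ WARN:0@1.470] global loadsave.cpp:1063 imwrite_ Unsupported depth image for selected encoder is fallbacked to CV_8U.
```

View pics/over.png

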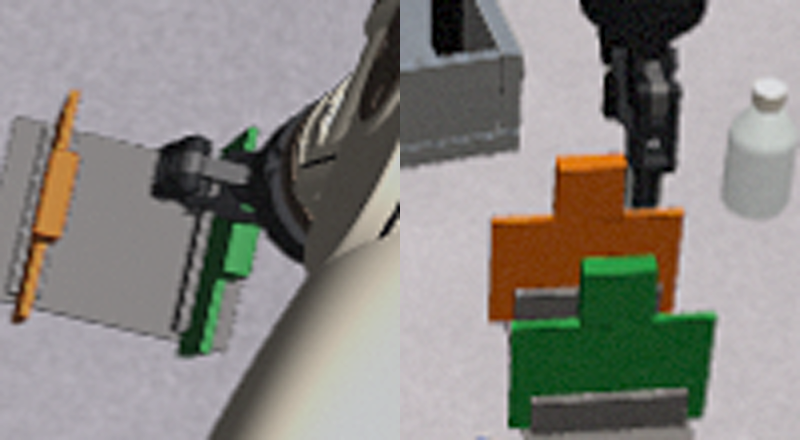

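The picture shows the gripper apart from the green grip in both views: in the top view it is at about (325,161), with the grip at (335,182). I'll project the TCP to check the fit.

```bash
python3 - <<'E'
from h import *
o=bot.get_obs();p=o["eef_pos"]
M=R.from_quat(o["tool_rot"]).as_matrix()
P=[p+M@[0,s*.0427,-.011+.019] for s in(-1,1)]+[p]
q=np.array([.5591,-.2509,.157])
for c,x,y in(("top",275,120),("side",235,140)): print(c,((proj(c,P+[q])-[x,y])*4+([400,0] if c=="side" else [0,0])).round())
k=bot.calibration("top");print(R.from_quat(k["orientation"]).as_matrix().round(3))
E
```

```text
top [[346. 239.]
 [190. 202.]
 [271. 219.]
 [243. 233.]]
side [[636. 216.]
 [615. 132.]
 [626. 163.]
 [619. 262.]]
[[ 0.009 -0.997  0.074]
 [-0.999 -0.011 -0.033]
 [ 0.034 -0.073 -0.997]]
```

>>> move_arm([
  [1, 0, 0, 35, 0, 0, 0],
  [1, -0.5, 0, 29, 0, 0, 0],
  [1, 0, 0, 0, 0, 0, 0],
  [1, 0, 0, 0, 0, 0, 0],
])

```text
clock: 2.93
eef_pos: [0.5579, -0.2493, 0.1743]
tool_rot: [0.108, 0.994, 0.001, -0.002]
ft_force: [-0.9, -0.2, -0.2]
grip_width: 0.0856
grasp_force: 0.0
```

```bash
python3 - <<'E'
from h import *
o=bot.get_obs();p=o["eef_pos"];print(p)
M=R.from_quat(o["tool_rot"]).as_matrix()
x=np.array([.5591,-.2509,.0069]);yaw=-.2156
out=[]
for c,u,v in(("top",285,130),("side",240,145)):
    im=cv2.resize(bot.camera(c)[v:v+100,u:u+80],None,fx=5,fy=5,interpolation=cv2.INTER_CUBIC)
    im=np.clip(im*1.5,0,255).astype(np.uint8)
    def d(P,col):
        for a in proj(c,P): cv2.circle(im,tuple(((a-[u,v]+.5)*5).astype(int)),3,col,-1)
    d([p+M@[w*.011,s*.0427,.008-.013] for s in(-1,1) for w in(-1,1)],(0,0,255)); d([p],(255,0,255))
    d([rot(np.array([a,b,.15]),yaw)+x for a in(-.025,.025) for b in(-.008,.008)],(0,255,255))
    out.append(im)
cv2.imwrite("pics/over2.png",np.hstack(out))
E
```

```text
[ 0.55792124 -0.24934501  0.17432822]
```

View pics/over2.png

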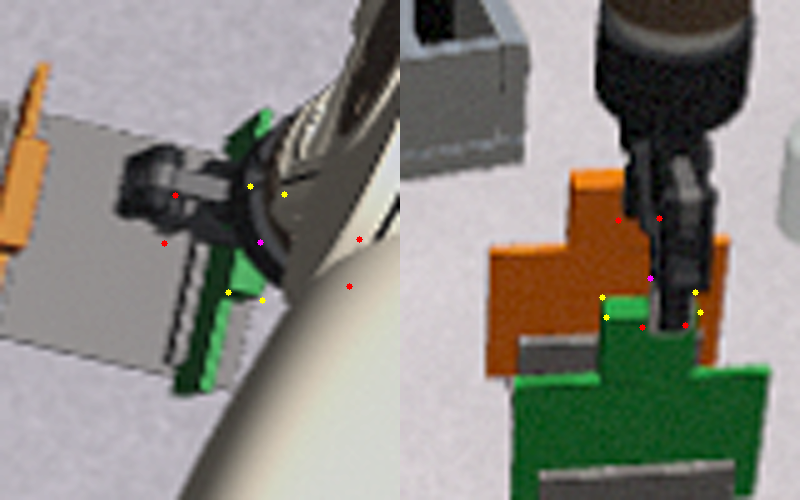

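In the side view the near finger sits over the grip at (652..692, 330) in the crop, and the yellow predictions match the grip corners. The bias is about 3 mm and common to both views, so it cancels between pick and place. I'll descend.

>>> move_arm([
  [1, -1, -1, 16, 0, 0, 0],
  [1, 0, 0, 16, 0, 0, 0],
  [1, 0, 0, 16, 0, 0, 0],
  [1, 0, 0, 0, 0, 0, 0],
  [1, 0, 0, 0, 0, 0, 0],
])

```text
clock: 3.45
eef_pos: [0.5606, -0.2518, 0.1288]
tool_rot: [0.108, 0.994, -0.0, 0.001]
ft_force: [-0.0, 0.2, -0.4]
grip_width: 0.0853
grasp_force: 0.0
```

```bash
python3 st.py .5591 -.2509 .126 77.65
```

```text
t 3.45 p [ 0.5606 -0.2518  0.1288] q [-0.42  0.53  0.14  1.18 -0.   -0.2 ] yaw 77.55 tilt [ 0.0013 -0.0006] F [-0.   0.2 -0.4] w 0.0853 g 0.0
tool delta mm [1.6 0.5 2.8] az -0.1
```

>>> move_arm([
  [1, 1, 0, 2, 0, 0, 0],
  [0, 0, 0, 0, 0, 0, 0],
  [0, 0, 0, 0, 0, 0, 0],
  [0, 0, 0, 0, 0, 0, 0],
  [0, 0, 0, 0, 0, 0, 0],
  [0, 0, 0, 0, 0, 0, 0],
  [0, 0, 0, 0, 0, 0, 0],
  [0, 0, 0, 0, 0, 0, 0],
  [0, 0, 0, 0, 0, 0, 0],
])

```text
clock: 4.2
eef_pos: [0.5593, -0.2513, 0.1256]
tool_rot: [0.108, 0.994, 0.0, 0.0]
ft_force: [0.9, 1.5, 1.2]
grip_width: 0.0151
grasp_force: 59.0
```

```bash
python3 st.py .5591 -.2509 .126 77.65
```

```text
t 4.2 p [ 0.5593 -0.2513  0.1256] q [-0.42  0.53  0.13  1.17  0.   -0.21] yaw 77.56 tilt [0.0008 0.0002] F [0.9 1.5 1.2] w 0.0151 g 59.0
tool delta mm [ 0.3  0.3 -0.4] az -0.09
```

>>> move_arm([
  [0, 0, 0, -8, 0, 0, 0],
  [0, 0, 0, -12, 0, 0, 0],
  [0, 0, 0, -18, 0, 0, 0],
  [0, 0, 0, -25, 0, 0, 0],
  [0, 0, 0, -30, 0, 0, 0],
  [0, 0, 0, -30, 0, 0, 0],
  [0, 0, 0, -30, 0, 0, 0],
  [0, 0, 0, -27, 0, 0, 0],
  [0, 0, 0, 0, 0, 0, 0],
])

```text
clock: 4.95
eef_pos: [0.5607, -0.2524, 0.3125]
tool_rot: [0.108, 0.994, -0.002, 0.005]
ft_force: [0.9, 0.2, -0.2]
grip_width: 0.0157
grasp_force: 58.8
```

```bash
python3 st.py .507 .1921 .306 87.67
```

```text
t 4.95 p [ 0.5607 -0.2524  0.3125] q [-0.42  0.46  0.51  1.61 -0.   -0.21] yaw 77.54 tilt [ 0.0099 -0.005 ] F [ 0.9  0.2 -0.2] w 0.0157 g 58.8
tool delta mm [148.4 422.5   3.8] az -10.13
```

>>> move_arm([
  [0, 6, 15, 0, 0, 0, 0],
  [0, 10.5, 30, 0, 0, 0, 0],
  [0, 10.5, 30, 0, 0, 0, 0],
  [0, 10.5, 30, 0, 0, 0, 0],
  [0, 10.5, 30, 0, 0, 0, 0],
  [0, 10.5, 30, 0, 0, 0, 0],
  [0, 10.5, 30, 0, 0, 0, 0],
  [0, 10.5, 30, 0, 0, 0, 0],
  [0, 10.5, 30, 0, 0, 0, 0],
  [0, 10.5, 30, 0, 0, 0, 0],
])

```text
clock: 5.78
eef_pos: [0.5214, 0.0498, 0.3049]
tool_rot: [0.109, 0.994, -0.0, -0.001]
ft_force: [0.7, 0.1, -1.8]
grip_width: 0.0151
grasp_force: 58.6
```

>>> move_arm([
  [0, 10.5, 30, 0, 0, 0, 0],
  [0, 10.5, 30, 0, 0, 0, 0],
  [0, 10.5, 30, 0, 0, 0, 0],
  [0, 10.5, 30, 0, 0, 0, 0],
  [0, 5, 15, 0, 0, 0, 0],
  [0, 0, 0, 0, 0, 0, -3],
  [0, 0, 0, 0, 0, 0, -4],
  [0, 0, 0, 0, 0, 0, -3],
  [0, 0, 0, 0, 0, 0, 0],
  [0, 0, 0, 0, 0, 0, 0],
])

```text
clock: 6.62
eef_pos: [0.5052, 0.1903, 0.3048]
tool_rot: [0.022, 1.0, -0.0, -0.0]
ft_force: [-0.1, 0.7, -1.2]
grip_width: 0.0155
grasp_force: 58.8
```

```bash
python3 st.py .507 .1921 .306 87.67
```

```text
t 6.62 p [0.5052 0.1903 0.3048] q [ 0.36  0.31  0.26  1.53 -0.    0.4 ] yaw 87.47 tilt [-0.001  -0.0007] F [-0.1  0.7 -1.2] w 0.0155 g 58.8
tool delta mm [-1.7  1.9 -1.2] az -0.2
```

>>> move_arm([
  [0, -1.7, 1.9, 15, 0, 0, 0],
  [0, 0, 0, 20, 0, 0, 0],
  [0, 0, 0, 4, 0, 0, 0],
  [0, 0, 0, 0, 0, 0, 0],
  [0, 0, 0, 0, 0, 0, 0],
  [0, 0, 0, 0, 0, 0, 0],
])

```text
clock: 7.12
eef_pos: [0.5078, 0.1924, 0.2674]
tool_rot: [0.022, 1.0, 0.0, 0.001]
ft_force: [0.4, -0.0, -1.3]
grip_width: 0.0157
grasp_force: 58.7
```

```bash
python3 st.py .507 .1921 .264 87.67; cat > ov.py <<'E'
from h import *
import sys
o=bot.get_obs();p=o["eef_pos"];M=R.from_quat(o["tool_rot"]).as_matrix()
yaw=np.arctan2(M[1,1],M[0,1])-np.pi/2; b=p-[0,0,.1187]
gx=np.array([.507,.1921,.03]);gy=-.0407
out=[]
for c,u,v in(("top",95,135),("side",180,70)):
    im=cv2.resize(bot.camera(c)[v:v+120,u:u+80],None,fx=5,fy=5,interpolation=cv2.INTER_CUBIC)
    im=np.clip(255*(im/130.)**.6,0,255).astype(np.uint8)
    def d(P,col):
        for a in proj(c,P): cv2.circle(im,tuple(((a-[u,v]+.5)*5).astype(int)),2,col,-1)
    d([rot(np.array([s*.07,t*.003,h]),yaw)+b for s in(-1,1) for t in (-1,1) for h in(0,.1)],(0,255,255))
    d([rot(np.array([s*.0869,t*.0206,.102]),gy)+gx for s in(-1,1) for t in (-1,1)],(0,0,255))
    out.append(im)
cv2.imwrite(sys.argv[1],np.hstack(out))
E
python3 ov.py pics/pre.png
```

```text
t 7.12 p [0.5078 0.1924 0.2674] q [ 0.36  0.32  0.18  1.43 -0.    0.41] yaw 87.52 tilt [0.0015 0.0005] F [ 0.4 -0.  -1.3] w 0.0157 g 58.7
tool delta mm [ 0.8 -0.3  3.4] az -0.15
```

View pics/pre.png

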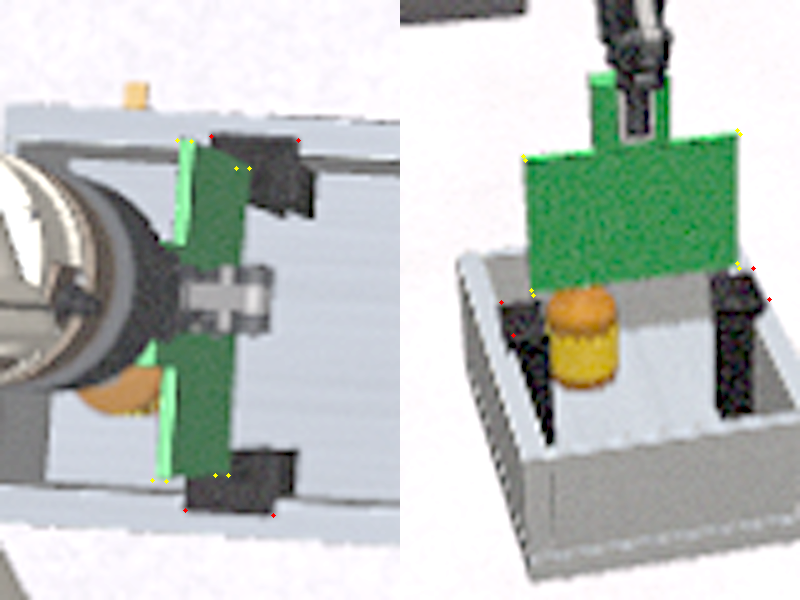

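The plate and the guides both match their predictions. The blade bottom is at about (230..250, 168..475) in the crop, between the mouths, and amber stands behind it. I'll lower in stages.

>>> move_arm([
  [0, 0.4, 0, 6, 0, 0, 0],
  [0, 0, 0, 8, 0, 0, 0],
  [0, 0, 0, 8, 0, 0, 0],
  [0, 0, 0, 6, 0, 0, 0],
  [0, 0, 0, 4, 0, 0, 0],
  [0, 0, 0, 0, 0, 0, 0],
  [0, 0, 0, 0, 0, 0, 0],
])

```text
clock: 7.8
eef_pos: [0.5067, 0.1923, 0.2338]
tool_rot: [0.021, 1.0, -0.0, -0.0]
ft_force: [0.5, -0.6, -0.3]
grip_width: 0.0149
grasp_force: 58.7
```

```bash
python3 st.py .507 .1921 .149 87.67
```

```text
t 7.8 p [0.5067 0.1923 0.2338] q [0.36 0.33 0.11 1.35 0.   0.41] yaw 87.55 tilt [-0.0009 -0.0003] F [ 0.5 -0.6 -0.3] w 0.0149 g 58.7
tool delta mm [-0.4 -0.1 84.8] az -0.12
```

Bottom edge at 0.115. Next it goes through the flare into the groove.

>>> move_arm([
  [0, 0, 0, 3, 0, 0, 0],
  [0, 0, 0, 3, 0, 0, 0],
  [0, 0, 0, 3, 0, 0, 0],
  [0, 0, 0, 3, 0, 0, 0],
  [0, 0, 0, 0, 0, 0, 0],
  [0, 0, 0, 0, 0, 0, 0],
])

```text
clock: 8.3
eef_pos: [0.5067, 0.1923, 0.222]
tool_rot: [0.021, 1.0, -0.0, -0.0]
ft_force: [-0.3, 0.2, -0.2]
grip_width: 0.0154
grasp_force: 58.7
```

```bash
python3 st.py .507 .1921 .149 87.67
```

```text
t 8.3 p [0.5067 0.1923 0.222 ] q [0.36 0.33 0.08 1.32 0.   0.41] yaw 87.55 tilt [-0.0006 -0.0002] F [-0.3  0.2 -0.2] w 0.0154 g 58.7
tool delta mm [-0.3 -0.2 73. ] az -0.12
```

>>> move_arm([
  [0, 0, 0, 4, 0, 0, 0],
  [0, 0, 0, 4, 0, 0, 0],
  [0, 0, 0, 4, 0, 0, 0],
  [0, 0, 0, 4, 0, 0, 0],
  [0, 0, 0, 4, 0, 0, 0],
  [0, 0, 0, 0, 0, 0, 0],
  [0, 0, 0, 0, 0, 0, 0],
])

```text
clock: 8.88
eef_pos: [0.5066, 0.1922, 0.2018]
tool_rot: [0.021, 1.0, -0.0, -0.0]
ft_force: [-0.1, 0.2, -0.8]
grip_width: 0.0152
grasp_force: 58.7
```

```bash
python3 st.py .507 .1921 .149 87.67
```

```text
t 8.88 p [0.5066 0.1922 0.2018] q [ 0.36  0.34  0.05  1.28 -0.    0.41] yaw 87.55 tilt [-0.0009 -0.0004] F [-0.1  0.2 -0.8] w 0.0152 g 58.7
tool delta mm [-0.4 -0.1 52.8] az -0.12
```

Sliding freely.

>>> move_arm([
  [0, 0, 0, 5, 0, 0, 0],
  [0, 0, 0, 6, 0, 0, 0],
  [0, 0, 0, 6, 0, 0, 0],
  [0, 0, 0, 6, 0, 0, 0],
  [0, 0, 0, 6, 0, 0, 0],
  [0, 0, 0, 6, 0, 0, 0],
  [0, 0, 0, 5, 0, 0, 0],
  [0, 0, 0, 3, 0, 0, 0],
  [0, 0, 0, 0, 0, 0, 0],
  [0, 0, 0, 0, 0, 0, 0],
])

```text
clock: 9.72
eef_pos: [0.5068, 0.1923, 0.1591]
tool_rot: [0.021, 1.0, -0.0, -0.0]
ft_force: [0.2, 0.8, -0.2]
grip_width: 0.0153
grasp_force: 58.7
```

```bash
python3 st.py .507 .1921 .149 87.67
```

```text
t 9.72 p [0.5068 0.1923 0.1591] q [ 0.36  0.37 -0.03  1.17 -0.    0.41] yaw 87.55 tilt [-0.0003 -0.0001] F [ 0.2  0.8 -0.2] w 0.0153 g 58.7
tool delta mm [-0.2 -0.2 10.1] az -0.12
```

Now I'll creep down to contact.

>>> move_arm([
  [0, 0, 0, 2, 0, 0, 0],
  [0, 0, 0, 2, 0, 0, 0],
  [0, 0, 0, 2, 0, 0, 0],
  [0, 0, 0, 1, 0, 0, 0],
  [0, 0, 0, 1, 0, 0, 0],
  [0, 0, 0, 0, 0, 0, 0],
  [0, 0, 0, 0, 0, 0, 0],
])

```text
clock: 10.3
eef_pos: [0.5069, 0.1924, 0.1513]
tool_rot: [0.021, 1.0, -0.0, -0.0]
ft_force: [0.4, -0.7, -0.7]
grip_width: 0.0151
grasp_force: 58.7
```

>>> move_arm([
  [0, 0, 0, 1, 0, 0, 0],
  [0, 0, 0, 0.5, 0, 0, 0],
  [0, 0, 0, 0, 0, 0, 0],
])

```text
clock: 10.55
eef_pos: [0.5068, 0.1923, 0.1497]
tool_rot: [0.021, 1.0, -0.0, -0.0]
ft_force: [-0.6, -0.5, -1.9]
grip_width: 0.0151
grasp_force: 58.7
```

>>> move_arm([
  [0, 0, 0, 0.7, 0, 0, 0],
  [0, 0, 0, 0.5, 0, 0, 0],
  [0, 0, 0, 0, 0, 0, 0],
])

```text
clock: 10.8
eef_pos: [0.5069, 0.1923, 0.1485]
tool_rot: [0.021, 1.0, -0.0, -0.0]
ft_force: [-0.5, 0.7, -1.0]
grip_width: 0.015
grasp_force: 58.7
```

>>> move_arm([
  [0, 0, 0, 0.6, 0, 0, 0],
  [0, 0, 0, 0.4, 0, 0, 0],
  [0, 0, 0, 0, 0, 0, 0],
])

```text
clock: 11.05
eef_pos: [0.5069, 0.1924, 0.1476]
tool_rot: [0.021, 1.0, 0.0, 0.0]
ft_force: [0.2, 0.4, -1.4]
grip_width: 0.0154
grasp_force: 58.9
```

>>> move_arm([
  [0, 0, 0, 0.5, 0, 0, 0],
  [0, 0, 0, 0.5, 0, 0, 0],
  [0, 0, 0, 0, 0, 0, 0],
])

```text
clock: 11.3
eef_pos: [0.507, 0.1924, 0.1476]
tool_rot: [0.021, 1.0, 0.0, 0.0]
ft_force: [-2.5, -0.5, 4.4]
grip_width: 0.0152
grasp_force: 59.8
```

>>> move_arm([
  [0, 0, 0, 0.5, 0, 0, 0],
  [0, 0, 0, 0.5, 0, 0, 0],
  [0, 0, 0, 0, 0, 0, 0],
])

```text
clock: 11.55
eef_pos: [0.507, 0.1925, 0.1476]
tool_rot: [0.021, 1.0, 0.0, 0.001]
ft_force: [-4.8, -1.9, 8.8]
grip_width: 0.0155
grasp_force: 60.6
```

Firm contact at the expected floor height. I'll relieve the load, then open.

>>> move_arm([
  [0, 0, 0, -1.2, 0, 0, 0],
  [0, 0, 0, 0, 0, 0, 0],
  [0.5, 0, 0, 0, 0, 0, 0],
  [0.6, 0, 0, 0, 0, 0, 0],
  [0.7, 0, 0, 0, 0, 0, 0],
  [0.7, 0, 0, 0, 0, 0, 0],
  [0.7, 0, 0, 0, 0, 0, 0],
  [0.7, 0, 0, 0, 0, 0, 0],
])

```text
clock: 12.22
eef_pos: [0.5068, 0.1923, 0.1466]
tool_rot: [0.021, 1.0, -0.0, -0.0]
ft_force: [-0.1, -0.2, 0.1]
grip_width: 0.0599
grasp_force: 0.0
```

>>> move_arm([
  [0.7, 0, 0, -5, 0, 0, 0],
  [0.7, 0, 0, -15, 0, 0, 0],
  [0.7, 0, 0, -25, 0, 0, 0],
  [0.7, 0, 0, -35, 0, 0, 0],
  [0.7, 0, 0, -35, 0, 0, 0],
  [0.7, 0, -40, 0, 0, 0, 0],
  [0.7, 0, -40, 0, 0, 0, 0],
  [0.7, 0, -40, 0, 0, 0, 0],
  [0.7, 0, -40, 0, 0, 0, 0],
  [0.7, 0, 0, 0, 0, 0, 0],
])

```text
clock: 13.05
eef_pos: [0.4996, 0.0265, 0.2626]
tool_rot: [0.025, 1.0, -0.002, 0.0]
ft_force: [-1.0, 0.5, -0.1]
grip_width: 0.0596
grasp_force: 0.0
```

```bash
sed -i 's/^yaw=.*;/#/; s/^#.*//; /^gx/i b=np.array([.507,.1921,.03]);yaw=-.0407' ov.py; sed -i 's/^\(o=bot.*\)$/\1/' ov.py; python3 ov.py pics/final.png; python3 st.py .507 .1921 .149 87.67
```

```text
t 13.15 p [0.5001 0.031  0.2624] q [0.06 0.23 0.06 1.39 0.   0.11] yaw 87.34 tilt [0.0007 0.0005] F [0.8 1.4 0.7] w 0.0598 g 0.0
tool delta mm [  0.7 161.2 113.4] az -0.33
```

View pics/final.png

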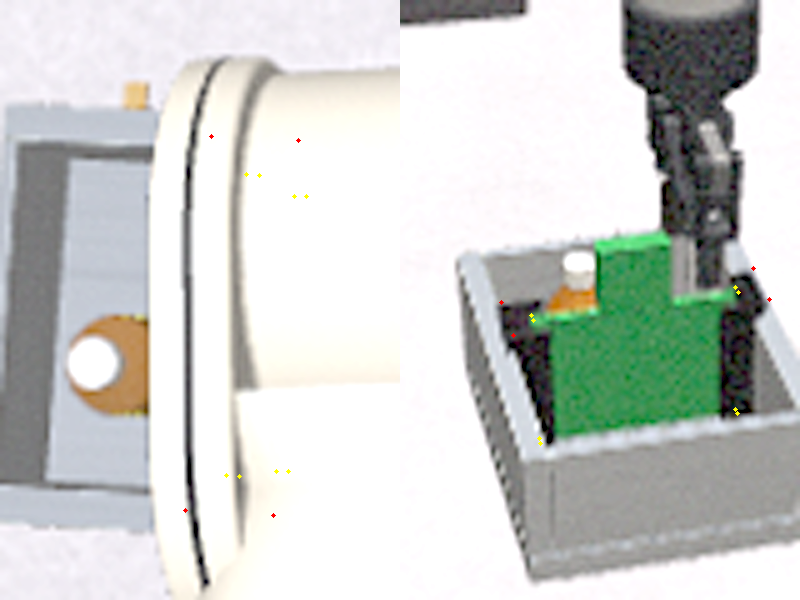

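The final view shows the blade's top corners at (533,318) and (735,293), matching the seated prediction, with amber standing. A quick check on the orange plate and amber, then I hand in.

```bash
python3 - <<'E'
from h import *
a=cv2.imread("pics/side0.png");b=bot.camera("side")
m=lambda i:cv2.inRange(cv2.cvtColor(i,cv2.COLOR_BGR2HSV),(5,150,90),(18,255,255))[170:225,250:312]
for i in(a,b):
    y,x=np.nonzero(m(i));print(len(x),x.min(),x.max(),y.min(),y.max())
bot.job_done()
E
```

```text
122 8 55 9 47
132 8 55 9 47
the job is handed in; nothing more can be done
```

The green divider stands fully home on the tank floor in the bath's two guides and the gripper has let go. The orange plate hasn't moved in the rack and the amber bottle is still standing; I handed the job in at about 13 s.

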